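# Shut the loaded test kiln and hold the mirror for the spyhole shot

## Task

The small test kiln has just been loaded: push its lid fully shut. Then take the inspection mirror off its rest by the handle and hold it upright in front of the open spyhole, where the camera's line of sight meets the line straight out of the spyhole, turned so that the camera sees the witness cones reflected through the hole. Finish while still holding the mirror there, steady and touching nothing else, and leave the bottle, the jacks and the spyhole plug where they are.

Things in the scene. Friction and masses are not known exactly. Their poses are not given: they have to be found in the camera images.
- kiln: Small square top-loading test kiln, steel sheet over cream firebrick, fixed on the bench: 280 deep (its own x) x 320 wide (y), walls 185 mm high, with the 38 mm thick lid on top 223 mm. Origin at the centre of its underside; +x points out through the wall with the spyhole, z up. A grey switch box stands 55 mm out of its -y flank. The witness cones stand inside, 110 mm behind the spyhole's mouth, on its axis.
- spyhole (a point): Centre of the mouth of the spyhole, an open round hole of 36 mm with a dark steel bezel in the kiln's +x wall, 105 mm above the bench. Its +x axis points straight out of the hole (level), z up.
- lid (a joint): Angle of the kiln lid in rad: 0 shut, grows as it opens; starts ajar at 0.25 to 0.42. Stiff hinge: it stays where it is left; pushing the handle down takes about 3 N.
- lid_hinge (a point): Middle of the lid's hinge line, on the top edge of the kiln's back wall, 185 mm up; the hinge line runs along this point's y axis (level), +x points to the spyhole side.
- lid_handle (a point): Centre of the lid's handle: a round wooden bar, 18 mm thick, 130 mm long, parallel to the hinge line, 30 mm out from the lid's front edge 310 mm out from the hinge line and 22 mm above it when shut. It moves with the lid; shut, it is 207 mm above the bench.
- camera: Black inspection camera with an aluminium lens on a short round-footed bench stand, fixed, about 130 mm high and 95 mm long behind its lens. Origin on the bench right below the lens front.
- lens (a point): Centre of the front of the camera's lens, 105 mm above the bench, as high as the spyhole. Its +x axis is the line of sight, level, pointing out of the lens; it crosses the spyhole's axis at about a right angle (within 4 degrees), some 80 to 140 mm in front of the hole and 185 to 240 mm from the lens.
- rest: Dark steel yoke rest, fixed: base plate 140 x 70 x 8 mm with two forks at x = +50 and -50 mm, 6 mm thick and 43 mm wide, whose U notches (25 mm wide, floor 62 mm up, horns to 76 mm) carry the mirror's handle along the rest's x axis. Origin at the centre of the base's underside.
- mirror_handle (a point): Centre of the black handle of the loose inspection mirror (about 0.19 kg): a bar 130 long (this point's x axis), 20 wide (y) and 18 mm high (z), free to grip between the forks. +x points along the handle to the mirror head.
- mirror_face (a point): Centre of the mirror glass, 165 mm from the handle's centre along the handle's x axis, at the same height. The glass is 76 wide x 60 mm high, in a frame of 82 x 66 mm, upright when the handle is level. This point's +x axis is the normal out of the reflecting side, set rigidly at 45 degrees to the left (+yaw) of the handle's x axis; z is up.
- bottle: Amber glass bottle, 68 mm across, 170 mm high, standing on the bench: a bystander. Origin at its underside's centre.
- plug: White ceramic spyhole plug, 54 mm across the head, 52 mm high, standing on its narrow end: a bystander. Origin at its underside's centre.
- jacks: Steel glassblower's jacks, 280 mm long, 68 mm wide and 13 mm high, lying on the bench: a bystander. Origin about their middle, on the bench; x towards the blades.
Mind the look-alikes: they are no part of the job. What is shaped like the rest but blue or pink is not meant.

How it is judged:
By the outcome, as a careful person would: the job done as asked, in the order asked, and still so for the second after the job is handed in, while the arm keeps its last pose, push and grip.
It also fails if it takes over 48 s, if anything falls off the work surface, if the arm or the gripper's body presses on something with over 40 N, if the wrist force passes 120 N, or if a joint passes its speed limit or range.

## Robot

A 7-joint arm with a two-finger parallel gripper is mounted at the origin on the work surface. World frame = base frame: x ahead of the robot, y to its left, z up, the work surface at z = 0. Lengths are in m, angles in rad, forces in N, time in s.
With the tool pointing down it reaches from about 0.35 to 0.9 m from the base axis. Payload 8.1 kg.
Tool frame: the origin (TCP) lies midway between the tips of the shut fingers; the grasp point (between the pads) lies arm.grasp_offset behind it (arm.grasp_offset is the distance from the TCP to the grasp point, in m); z points along the fingers, y is the line along which they close (so a half turn about z gives the same grasp; the last joint's range is limited). The gripper opens to 92 mm and grips with 3 to 60 N. Pads are 19 mm wide; open, the fingers measure 130 mm over their backs; the gripper's body (75 mm by 190 mm) begins 47 mm behind the grasp point.
Start: joints at [-1.233, 0.434, 0.025, 1.573, -0.012, 1.134, -0.075], TCP at [0.267, 0.565, 0.227] pointing down, gripper open.
Joint ranges: [-2.62, 2.62], [-0.44, 2.09], [-1.27, 1.32], [0.08, 2.57], [-1.32, 4.46], [0.12, 2], [-2.74, 2.74]. Speed limits (rad/s): [2.22, 2.22, 3.01, 3.01, 3.14, 3.14, 3.14].

## Interface

Orientations are given as a rotation vector (axis times angle).
In Python, from cell import observe, imaging, arm gives the robot as it stands.
- The arm moves only by the tool apply_moves, never from a script. Its argument "commands" is a list of rows, each a list of 5 numbers: the opening in per cent of the stroke, from 0 (shut) to 100 (fully open), then the shift along the world's x, y, z in units of 0.06 m (1.0 is 0.06 m), then the turn about the world's z in units of 0.5 rad (1.0 is 0.5 rad). A call has 1 to 12 rows; each row shifts and turns the commanded pose from where the row before left it; what a row does not reach is not made up. A row lasts 1/8 s, in which the tool goes at most 62.5 mm and 10.7 degrees, less where a joint would pass 70% of its speed; a pose out of reach is approached as far as the arm can. A call with a number of a shift or a turn outside -1 to 1 is refused whole. A call with a gripper value outside its range is refused whole. The fingers move at their own pace and stop on an object; "newtons" is the grip in N (left out, the last holds). Time passes only in rows, so rows that do not move let the fingers close. It gives the time, the measured TCP pose, the force, the opening and the grip force at its end, in the units of the state.
- observe(): the state, without advancing time (a new reading comes with each control period).
- imaging.get_image(name): name is "scene" or "side" or "wrist"; returns (picture, depth): 384x512x3 uint8, red, green, blue; 384x512 float32, m along the optical axis (not along the pixel's ray), 0 where there is no reading.
- imaging.camera_params(name): a dict with "camera_matrix" (3x3 intrinsics, pixels), "origin" and "rotation" of the camera in the world; the wrist camera has in their place "tool_from_camera" (4x4, takes a point from camera to tool coordinates, whose origin is the TCP and whose axes are the flange's). Camera axes: x right, y up, looking along -z (the intrinsics and any distortion apply to the point x, -y, -z); pixel columns grow to the right and rows downward; lengths in m; the calibration is good to about 2 mm. A picture is of the moment at which its call begins: read the wrist's pose just before it. camera_params takes no time and is no camera call.
- arm.sign_off(): hands the job in; it is judged then, once.
The state is a dict: "clock": time; "joints": joint angles; "dq": joint speeds; "joint_efforts": joint torques, N m; "position": TCP position; "ee_rot": TCP orientation; "force": force on the tool from outside, world axes, zero at the start; "ft_torque": the same for the moment, N m; "width": opening from 0.0 (shut) to 1.0 (fully open); "gripper_force": force on a finger pad.
Only numpy, scipy, OpenCV 4.12 (cv2) and the standard library are available. Lean on these libraries where they do the work, as an engineer would, in place of code of your own. Each camera call takes 0.05 s, during which the arm holds its last target. There are 200 camera calls.

## Working session

There is one attempt and no reset: what is moved stays moved. The work goes in short steps, Python scripts to look and compute and a tool call to move; the robot and the scene stay as the last step left them, time stands still between calls to the robot, and variables do not carry over. Pictures are saved under pics/ and viewed, at most 10 in all, crops included, and the job is handed in when it is done.

Besides the shell and the picture viewer there is one more tool, called after "Request:" as name([rows], argument=value, ...), one row to a line, values as JSON. apply_moves: Moves the arm, as the interface text tells. Its arguments: {"type":"object","properties":{"commands":{"type":"array"},"newtons":{"type":"number"}},"required":["commands"]}

```bash
ls; mkdir -p pics; cat > h.py <<'E'
import numpy as np, cv2
from cell import observe, imaging, arm
from scipy.spatial.transform import Rotation as R
def cam(name):
    p=imaging.camera_params(name); s=observe() if name=="wrist" else None
    im,d=imaging.get_image(name)
    K=np.array(p["camera_matrix"])
    if name=="wrist":
        T=np.array(p["tool_from_camera"]); Rt=R.from_rotvec(s["ee_rot"]).as_matrix()
        o=Rt@T[:3,3]+np.array(s["position"]); Rc=Rt@T[:3,:3]
    else: o=np.array(p["origin"]); Rc=np.array(p["rotation"])
    if Rc.shape!=(3,3): Rc=R.from_rotvec(Rc.ravel()).as_matrix()
    v,u=np.mgrid[:d.shape[0],:d.shape[1]]
    X=np.stack([(u-K[0,2])/K[0,0]*d,-(v-K[1,2])/K[1,1]*d,-d],-1)
    W=X@Rc.T+o; W[d<=0]=np.nan
    return im,d,W,K,o,Rc
def save(n,im,s=1): cv2.imwrite(f"pics/{n}.png",cv2.resize(im[:,:,::-1],None,fx=s,fy=s,interpolation=cv2.INTER_CUBIC))
E
python3 - <<'E'
from h import *
for n in("scene","side"):
    im,d,W,K,o,Rc=cam(n); print(n,K.tolist(),o,Rc.round(3).tolist(),{k:v for k,v in imaging.camera_params(n).items() if 'dist' in k})
    save(n+"0",im,1.5); np.savez(f"{n}0.npz",im=im,W=W,K=K,o=o,Rc=Rc)
print(observe(),arm.grasp_offset,[a for a in dir(arm) if a[0]!='_'])
E
```

```text
pics
scene [[366.955198537228, 0.0, 260.535385780875], [0.0, 366.955198537228, 187.8642649484939], [0.0, 0.0, 1.0]] [ 1.35810522 -0.48659095  0.86689206] [[0.561, -0.478, 0.676], [0.828, 0.318, -0.462], [0.006, 0.819, 0.574]] {}
side [[464.06111873977454, 0.0, 251.74263387804223], [0.0, 464.06111873977454, 194.61301232456216], [0.0, 0.0, 1.0]] [-0.64031799 -0.30319091  1.3657172 ] [[0.328, 0.672, -0.664], [-0.945, 0.238, -0.227], [0.006, 0.702, 0.712]] {}
{'clock': 0.1, 'joints': array([-1.23260915,  0.43515069,  0.0249567 ,  1.57397657, -0.01160454,
        1.13397324, -0.07509239]), 'dq': array([ 0.00035241, -0.00279335, -0.00091202, -0.00170245, -0.00028251,
        0.0022587 , -0.00099113]), 'joint_efforts': array([ 2.58706808e-03, -6.69122744e+01,  9.87728834e-01, -3.15146291e+01,
       -6.05401467e-02,  3.72902001e-02,  2.54498946e-05]), 'position': array([0.26650759, 0.56484988, 0.22603629]), 'ee_rot': array([-6.86828098e-01, -3.06540338e+00,  2.12070035e-03]), 'force': array([ 0.39015769, -0.20536187,  0.03169469]), 'ft_torque': array([-0.02660863,  0.00059021,  0.01696521]), 'gripper_force': 0.0, 'width': 0.9990167489924593} 0.0188 ['PlanningError', 'grasp_offset', 'sign_off']
```

View pics/scene0.png

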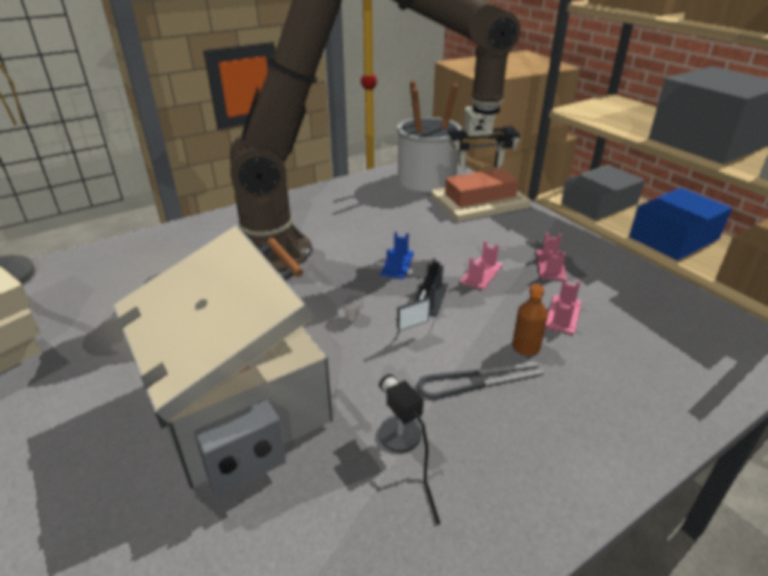

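View pics/side0.png

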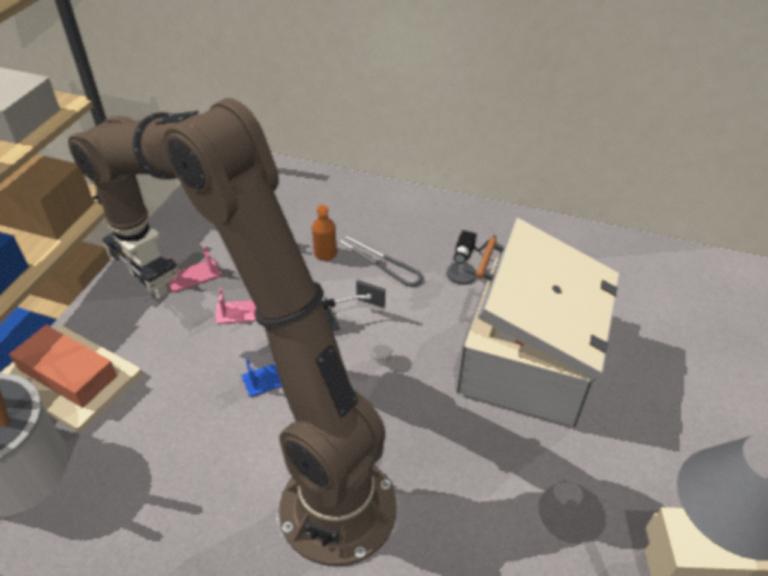

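The scene picture shows the kiln (220,380), its lid ajar, hinges at left and handle bar at (285,255). The inspection camera is at (400,400), plug (350,312), bottle (530,320) and jacks (480,380).
Rest candidates in that picture: black (433,285), blue (398,258), pink (482,265), (551,258) and (565,308). I choose the black one, which carries the mirror with its head at (413,315).

```bash
cat > top.py <<'E'
from h import *
# orthographic top map from both clouds, 1.5 mm/px ; x up, y left
Pts=[];C=[]
for n in("scene","side"):
    z=np.load(n+"0.npz"); W=z["W"].reshape(-1,3); c=z["im"].reshape(-1,3)
    ok=np.isfinite(W[:,0])&(W[:,2]<0.4)&(W[:,2]>-.02); Pts.append(W[ok]);C.append(c[ok])
P=np.vstack(Pts);c=np.vstack(C)
np.savez("cloud.npz",P=P,c=c,src=np.r_[np.zeros(len(Pts[0])),np.ones(len(Pts[1]))])
E
python3 top.py; python3 - <<'E'
from h import *
z=np.load("scene0.npz");W=z["W"];im=z["im"]
def q(n,u,v): print(n,W[int(v/1.5),int(u/1.5)].round(3), im[int(v/1.5),int(u/1.5)])
for n,u,v in [("handleA",272,243),("handleM",284,256),("handleB",296,269),("lidTL",238,235),("lidTR",297,308),("lidBL",122,306),("lidBR",166,410),("box",250,440),("wall",300,390),("wallbr",330,415),("mirror",413,316),("rest",433,285),("rest2",436,300),("bottle",537,292),("plug",350,312),("cam",405,400),("lens",389,384),("jacks",480,380),("bench",600,450)]: q(n,u,v)
z2=np.load("side0.npz");
s1=cv2.resize(im[170:310,210:310],None,fx=5,fy=4.2*1.19,interpolation=cv2.INTER_CUBIC)
im2=z2["im"]
s1=cv2.resize(im[165:265,220:320],(560,560),interpolation=cv2.INTER_CUBIC)
s1=s1[:, :400] if 0 else s1
cv2.imwrite("pics/crop1.png",s1[:,:,::-1])
E
```

```text
handleA [ 0.483 -0.166  0.322] [126  83  53]
handleM [ 0.537 -0.166  0.324] [134  89  55]
handleB [ 0.588 -0.166  0.322] [136  90  58]
lidTL [ 0.401 -0.204  0.315] [210 198 165]
lidTR [ 0.68  -0.21   0.312] [181 173 151]
lidBL [ 0.387 -0.442  0.227] [200 188 158]
lidBR [ 0.68  -0.445  0.214] [93 95 92]
box [ 0.738 -0.344  0.132] [76 78 79]
wall [ 0.684 -0.224  0.132] [93 94 91]
wallbr [ 0.684 -0.169  0.033] [72 72 70]
mirror [0.559 0.121 0.07 ] [162 168 169]
rest [0.498 0.225 0.079] [43 45 46]
rest2 [0.478 0.254 0.008] [60 62 63]
bottle [0.741 0.318 0.17 ] [153  86  38]
plug [0.422 0.03  0.029] [121 117 113]
cam [ 0.806 -0.077  0.129] [40 41 41]
lens [ 0.752 -0.076  0.12 ] [168 169 164]
jacks [0.755 0.163 0.001] [81 80 80]
bench [1.024 0.229 0.   ] [142 140 139]
```

View pics/crop1.png

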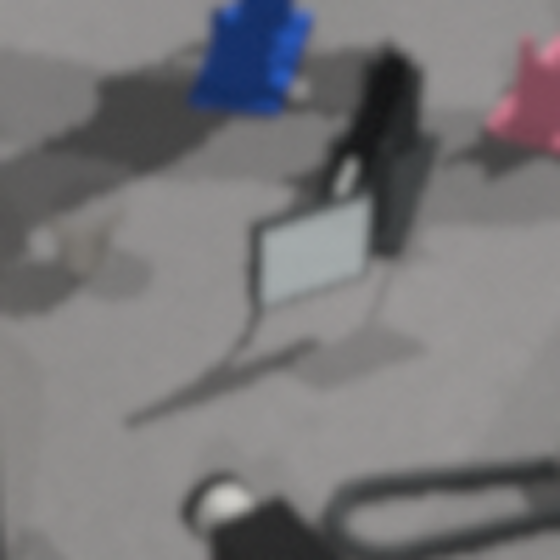

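The crop shows the dark steel rest (390,150 in the crop) with the black handle on it and the mirror head at (315,250), so the choice is confirmed. Next I fit the kiln, lens and mirror.

```bash
cat > fit.py <<'E'
from h import *
z=np.load("cloud.npz");P=z["P"];c=z["c"].astype(int);src=z["src"]
def box(x0,x1,y0,y1,z0,z1): return (P[:,0]>x0)&(P[:,0]<x1)&(P[:,1]>y0)&(P[:,1]<y1)&(P[:,2]>z0)&(P[:,2]<z1)
def plane(Q):
    for _ in range(4):
        m=Q.mean(0);n=np.linalg.svd(Q-m,full_matrices=0)[2][2];r=(Q-m)@n;Q=Q[abs(r)<max(2*r.std(),.002)]
    return m,n*np.sign(n[np.argmax(abs(n))]),r.std(),len(Q)
# flank
m,n,s,k=plane(P[box(.67,.70,-.25,-.16,.03,.16)&(src==0)]);print("flank",m.round(4),n.round(4),s,k,"yaw off deg",np.degrees(np.arctan2(n[1],n[0])))
m,n,s,k=plane(P[box(.34,.375,-.42,-.2,.03,.16)&(src==1)]);print("flank2",m.round(4),n.round(4),s,k)
for sr in(0,1):
    m,n,s,k=plane(P[box(.40,.66,-.42,-.22,.22,.36)&(src==sr)]);print("lid",sr,m.round(4),n.round(4),s,k,"ang",np.arccos(n[2]))
    # handle
    Q=P[box(.42,.64,-.185,-.14,.28,.35)&(src==sr)&(c[:,0]-c[:,2]>50)]; print("handle",sr,len(Q),Q.min(0).round(3),Q.max(0).round(3),Q.mean(0).round(3), np.polyfit(Q[:,0],Q[:,1],1) if len(Q)>5 else '')
    Q=P[box(.3,.75,-.5,-.18,.2,.36)&(src==sr)];print("lid ext",np.percentile(Q,[.5,99.5],axis=0).round(3).tolist())
    # camera body
    Q=P[box(.70,.92,-.13,-.02,.085,.15)&(src==sr)];print("cam",sr,len(Q),np.percentile(Q,[1,50,99],axis=0).round(3).tolist())
    for a in np.arange(.73,.86,.01):
        q=Q[(Q[:,0]>a)&(Q[:,0]<a+.01)]
        if len(q)>3: print("  ",a.round(2),len(q),q.min(0)[1:].round(3),q.max(0)[1:].round(3))
    # mirror face
    Q=P[box(.51,.62,.07,.17,.045,.1)&(src==sr)];print("mirr",sr,len(Q));m,n,s,k=plane(Q);print(m.round(4),n.round(4),s,k,"yaw",np.degrees(np.arctan2(n[1],n[0])),Q.min(0).round(3),Q.max(0).round(3))
    Q=P[box(.40,.55,.14,.34,.066,.095)&(src==sr)]; 
    if len(Q)>10:
        t=np.linalg.svd(Q[:,:2]-Q[:,:2].mean(0),full_matrices=0)[2][0];print("handle bar",len(Q),Q.mean(0).round(3),np.degrees(np.arctan2(*t[::-1])),Q.min(0).round(3),Q.max(0).round(3))
E
python3 fit.py
```

```text
flank [ 0.6845 -0.2091  0.0971] [ 0.9998 -0.02    0.0014] 0.0009899708129236574 819 yaw off deg -1.1483336083559834
flank2 [ 0.3635 -0.3126  0.0965] [ 0.9999 -0.0147 -0.    ] 0.0018277045960518772 1404
lid 0 [ 0.5415 -0.3222  0.2717] [-0.0047 -0.3464  0.9381] 0.0009185853373930102 4596 ang 0.3538171101644239
handle 0 143 [ 0.46  -0.17   0.315] [ 0.593 -0.153  0.326] [ 0.532 -0.164  0.321] [-0.02611422 -0.14967633]
lid ext [[0.365, -0.457, 0.207], [0.686, -0.193, 0.318]]
cam 0 645 [[0.73, -0.091, 0.087], [0.797, -0.075, 0.121], [0.854, -0.048, 0.13]]
   0.73 43 [-0.086  0.095] [-0.055  0.126]
   0.74 37 [-0.084  0.103] [-0.055  0.125]
   0.75 14 [-0.088  0.107] [-0.055  0.125]
   0.76 54 [-0.091  0.089] [-0.048  0.13 ]
   0.77 63 [-0.092  0.087] [-0.047  0.13 ]
   0.78 61 [-0.091  0.088] [-0.046  0.13 ]
   0.79 67 [-0.091  0.088] [-0.046  0.131]
   0.8 61 [-0.092  0.086] [-0.049  0.13 ]
   0.81 71 [-0.092  0.088] [-0.05   0.133]
   0.82 133 [-0.091  0.085] [-0.047  0.13 ]
   0.83 10 [-0.073  0.102] [-0.066  0.108]
   0.84 12 [-0.072  0.099] [-0.067  0.106]
   0.85 16 [-0.073  0.085] [
[... 543 characters left out ...]
[0.724, -0.088, 0.088], [0.765, -0.069, 0.122], [0.822, -0.045, 0.133]]
   0.73 28 [-0.081  0.088] [-0.048  0.125]
   0.74 14 [-0.08   0.113] [-0.052  0.126]
   0.75 26 [-0.088  0.096] [-0.046  0.13 ]
   0.76 39 [-0.088  0.088] [-0.043  0.133]
   0.77 20 [-0.088  0.095] [-0.047  0.133]
   0.78 21 [-0.088  0.097] [-0.045  0.132]
   0.79 17 [-0.089  0.09 ] [-0.047  0.133]
   0.8 21 [-0.088  0.102] [-0.044  0.132]
   0.81 21 [-0.089  0.091] [-0.046  0.129]
mirr 1 216
[0.5497 0.1234 0.0747] [ 0.9928 -0.1195  0.0012] 0.0026856481862989074 171 yaw -6.864437015704779 [0.52  0.084 0.045] [0.565 0.169 0.1  ]
handle bar 100 [0.5   0.193 0.076] 133.10532235600238 [0.462 0.142 0.067] [0.55  0.234 0.093]
```

Fit: the kiln's +x has yaw about 89°, the flanks are 319 mm apart (320 given), and the lid is at 0.354 rad. The hinge is at y≈-0.445, so the mouth is at (0.526,-0.165). The lid handle is at (0.527,-0.161,0.313). The lens is at (0.73,-0.068), looking along -x. The mirror face is at (0.558,0.124), with the handle at yaw -51.5° centred on (0.455,0.252). Now I raise the tool and move over the lid handle.

Request:
apply_moves([
  [0,0,0,0.9,0],
  [0,0,0,0.9,0],
  [0,0.25,-0.7,0.6,0],
  [0,0.3,-0.8,0,0],
  [0,0.3,-0.8,0,0],
  [0,0.3,-0.8,0,0],
  [0,0.3,-0.8,0,0],
  [0,0.3,-0.8,0,0],
  [0,0.3,-0.8,0,0],
  [0,0.3,-0.8,0,0],
  [0,0.3,-0.8,0,0],
  [0,0.3,-0.8,0,0],
], newtons=50)

```text
clock: 1.6
position: [0.4438, 0.0895, 0.3706]
ee_rot: [-0.687, -3.065, -0.0]
force: [1.2, 0.0, -0.1]
width: 0.003
gripper_force: 0.0
```

Request:
apply_moves([
  [0,0.23,-0.69,0,0],
  [0,0.23,-0.69,0,0],
  [0,0.23,-0.69,0,0],
  [0,0.23,-0.69,0,0],
  [0,0.23,-0.69,0,0],
  [0,0.23,-0.67,0,0],
  [0,0,0,-0.4,0],
  [0,0,0,0,0],
])

```text
clock: 2.6
position: [0.5254, -0.1557, 0.3451]
ee_rot: [-0.687, -3.062, 0.0]
force: [0.1, 0.6, 0.2]
width: 0.01
gripper_force: 0.0
```

Request:
apply_moves([
  [0,0,0,-0.25,0],
  [0,0,0.05,-0.25,0],
  [0,0,0.05,-0.25,0],
  [0,0,0.05,-0.25,0],
  [0,0,0.05,-0.25,0],
  [0,0,0.05,-0.25,0],
  [0,0,0.05,-0.25,0],
  [0,0,0.03,-0.25,0],
  [0,0,0,0,0],
])

```text
clock: 3.72
position: [0.5254, -0.1364, 0.2252]
ee_rot: [-0.687, -3.063, 0.002]
force: [-1.0, -0.0, -0.1]
width: 0.007
gripper_force: 0.0
```

Request:
apply_moves([
  [0,0,0,-0.1,0],
  [0,0,0,-0.08,0],
])

```text
clock: 3.98
position: [0.5264, -0.1363, 0.2159]
ee_rot: [0.687, 3.065, 0.0]
force: [-5.3, 1.6, 23.8]
width: 0.005
gripper_force: 13.2
```

```bash
python3 - <<'E'
from h import *
im,d,W,K,o,Rc=cam("scene"); save("scene1",im[120:340,60:340],2.4)
m=np.isfinite(W[...,0])&(W[...,0]>.40)&(W[...,0]<.64)&(W[...,1]>-.40)&(W[...,1]<-.25)&(W[...,2]>.2)&(W[...,2]<.36)
Q=W[m];print(len(Q),np.linalg.lstsq(np.c_[Q,][:,:2]*1.0@np.eye(2)-Q[:,:2].mean(0),Q[:,2]-Q[:,2].mean(),rcond=None)[0],Q.mean(0))
E
```

```text
3045 [ 0.00019903 -0.00023421] [ 0.5296122  -0.32751935  0.22395041]
```

View pics/scene1.png

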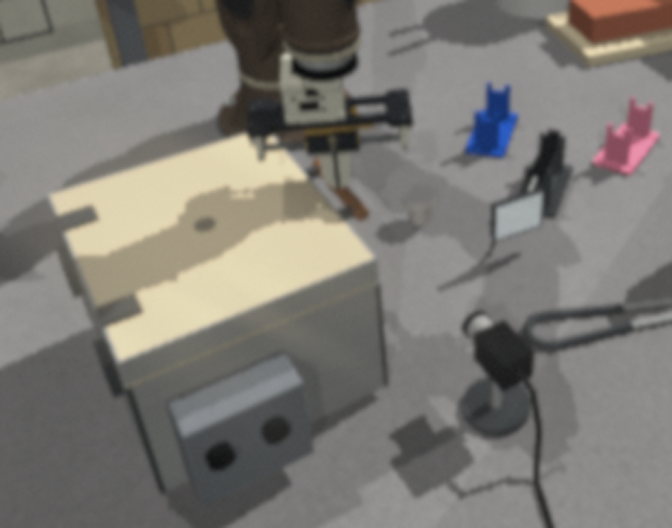

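The picture shows the lid flat on the kiln, the seam closed at (250,330) and the fingers on the handle. The lid slope is 0 at z 0.224 with 24 N on the handle, so it is fully shut. Next: back off and go above the mirror handle.

Request:
apply_moves([
  [0,0,0,0.5,0],
  [0,0,0,0.5,0],
  [50,-0.15,0.81,0,-0.115],
  [100,-0.15,0.81,0,-0.115],
  [100,-0.15,0.81,0,-0.115],
  [100,-0.15,0.81,0,-0.115],
  [100,-0.15,0.81,0,-0.115],
  [100,-0.15,0.81,0,-0.115],
  [100,-0.15,0.81,0,-0.115],
  [100,-0.15,0.81,0,-0.115],
  [100,0,0,-0.4,0],
  [100,0,0,-0.2,0],
])

```text
clock: 5.52
position: [0.4541, 0.2524, 0.2388]
ee_rot: [-1.367, -2.829, 0.002]
force: [-0.0, 0.8, -0.1]
width: 0.992
gripper_force: 0.0
```

```bash
python3 - <<'E'
from h import *
im,d,W,K,o,Rc=cam("wrist"); save("wrist1",im,1.5); np.savez("wrist1.npz",im=im,W=W)
print(observe()["position"],R.from_rotvec(observe()["ee_rot"]).as_matrix()[:,1])
im,d,W,K,o,Rc=cam("scene")
m=np.isfinite(W[...,0])&(abs(W[...,2]-.224)<.006)&(W[...,0]>.35)&(W[...,0]<.70)&(W[...,1]<-.1)
Q=W[m]
for a in np.arange(.40,.66,.04):
    q=Q[abs(Q[:,0]-a)<.02]; print(a.round(2),q[:,1].min().round(4),q[:,1].max().round(4),q[:,2].mean().round(4))
E
```

```text
[0.45379286 0.25157532 0.23773132] [ 0.78418113  0.62052524 -0.00289395]
0.4 -0.4426 -0.1631 0.2241
0.44 -0.4433 -0.1628 0.2244
0.48 -0.444 -0.133 0.224
0.52 -0.4447 -0.1322 0.224
0.56 -0.4453 -0.1356 0.2239
0.6 -0.4458 -0.1655 0.2243
0.64 -0.4462 -0.1661 0.224
```

View pics/wrist1.png

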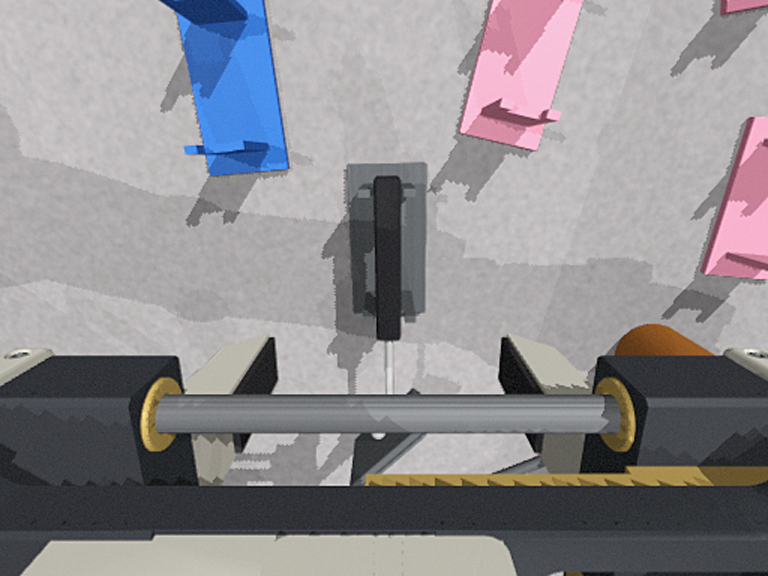

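The wrist view shows the black handle at (387,177) to (387,340), aligned with the fingers' plane, on the grey rest at (387,240) with its forks at rows 187 and 305. Now I measure the handle in the world.

```bash
python3 - <<'E'
from h import *
z=np.load("wrist1.npz");W=z["W"];im=z["im"].astype(int)
v,u=np.mgrid[:384,:512]
m=(im.max(-1)<70)&(u>235)&(u<285)&(v>112)&(v<230)&(W[...,2]>.07)&(W[...,2]<.095)
Q=W[m]; c=Q.mean(0); 
rect=cv2.minAreaRect((Q[:,:2]*1000).astype(np.float32)); print("handle",rect,np.median(Q[:,2]),m.sum())
b=cv2.boxPoints(rect)/1000; print(b)
# rest base
m=(u>225)&(u<290)&(v>105)&(v<215)&(W[...,2]>.004)&(W[...,2]<.014)
rb=cv2.minAreaRect((W[m][:,:2]*1000).astype(np.float32)); print("base",rb)
E
```

```text
handle ((453.2081298828125, 253.40292358398438), (23.080102920532227, 127.84630584716797), 37.15432357788086) 0.08063035082159087 1850
[[0.40540332 0.29738066]
 [0.48261786 0.19548565]
 [0.5010129  0.2094252 ]
 [0.4237984  0.3113202 ]]
base ((451.9618225097656, 254.79380798339844), (70.17120361328125, 139.60548400878906), 39.29704666137695)
```

Request:
apply_moves([
  [100,0,0.03,-0.5,0],
  [100,0,0,-0.5,0],
  [100,0,0,-0.5,0],
  [100,0,0,-0.5,0],
  [100,0,0,-0.5,0],
  [100,0,0,-0.4,0],
  [100,0,0,-0.2,0],
  [100,0,0,0,0],
])

```text
clock: 6.62
position: [0.4548, 0.254, 0.054]
ee_rot: [-1.369, -2.828, 0.001]
force: [0.1, -0.5, -0.2]
width: 0.998
gripper_force: 0.0
```

Request:
apply_moves([
  [0,0,0,0,0],
  [0,0,0,0,0],
  [0,0,0,0,0],
  [0,0,0,0,0],
  [0,0,0,0,0],
  [0,0,0,0,0],
], newtons=50)

```text
clock: 7.38
position: [0.4545, 0.2545, 0.0539]
ee_rot: [1.368, 2.828, -0.0]
force: [-1.0, -0.1, -0.4]
width: 0.397
gripper_force: 0.0
```

Request:
apply_moves([
  [0,0,0,0,0],
  [0,0,0,0,0],
  [0,0,0,0,0],
  [0,0,0,0,0],
  [0,0,0,0,0],
])

```text
clock: 8.0
position: [0.4543, 0.2543, 0.0539]
ee_rot: [-1.368, -2.828, 0.0]
force: [-1.2, -1.0, 0.5]
width: 0.212
gripper_force: 50.0
```

Request:
apply_moves([
  [0,0,0,0.2,0],
  [0,0,0,0.3,0],
  [0,0,0,0.4,0],
  [0,0,0,0.2,0],
  [0,0.16,-0.33,0,-0.17],
  [0,0.16,-0.33,0,-0.17],
  [0,0.16,-0.33,0,-0.17],
  [0,0.16,-0.33,0,-0.17],
  [0,0.16,-0.33,0,-0.17],
  [0,0.16,-0.33,0,-0.17],
  [0,0.16,-0.33,0,-0.17],
  [0,0.14,-0.31,0,-0.165],
])

```text
clock: 9.5
position: [0.5308, 0.0959, 0.12]
ee_rot: [2.236, 2.207, 0.0]
force: [0.3, 0.4, -1.8]
width: 0.209
gripper_force: 50.0
```

Request:
apply_moves([
  [0,0,0,-0.2,0],
  [0,0,0,-0.2,0],
  [0,0,0,-0.1,0],
  [0,0,0,0,0],
  [0,0,0,0,0],
])

```text
clock: 10.12
position: [0.5302, 0.0975, 0.0901]
ee_rot: [2.229, 2.214, 0.0]
force: [-0.1, 0.4, -1.6]
width: 0.214
gripper_force: 50.0
```

```bash
cat > chk.py <<'E'
from h import *
import sys
t=sys.argv[1]
for n in("scene","side"):
    im,d,W,K,o,Rc=cam(n); np.savez(f"{n}{t}.npz",im=im,W=W)
    if n=="scene": save("scene"+t,im[150:330,180:360],3)
    m=np.isfinite(W[...,0])&(W[...,0]>.48)&(W[...,0]<.58)&(W[...,1]>-.115)&(W[...,1]<-.02)&(W[...,2]>.05)&(W[...,2]<.17)
    Q=W[m]; print(n,len(Q),Q.min(0).round(3),Q.max(0).round(3))
    for _ in range(4):
        c=Q.mean(0);N=np.linalg.svd(Q-c,full_matrices=0)[2][2];r=(Q-c)@N;Q=Q[abs(r)<max(2*r.std(),.002)]
    N*=np.sign(N[0]);h=np.array([-N[1],N[0]])/np.hypot(*N[:2]);s=Q[:,:2]@h;e=np.percentile(s,[1,99])
    mid=c[:2]+h*(e.mean()-c[:2]@h)
    print(" n",N.round(3),"yaw",np.degrees(np.arctan2(N[1],N[0])).round(2),"tilt",np.degrees(np.arcsin(N[2])).round(2),"std",r.std().round(4),len(Q),"mid",mid.round(4),"w",np.ptp(e).round(4),"z",np.percentile(Q[:,2],[1,99]).round(4))
s=observe();print(s["position"],s["force"],R.from_rotvec(s["ee_rot"]).as_matrix()[:,1:].round(4).tolist(),s["width"],s["clock"])
E
python3 chk.py 2
```

```text
scene 415 [ 0.5   -0.099  0.073] [ 0.56  -0.021  0.144]
 n [ 0.705 -0.709 -0.002] yaw -45.14 tilt -0.1 std 0.0016 362 mid [ 0.5305 -0.0688] w 0.0805 z [0.0741 0.1422]
side 221 [ 0.491 -0.096  0.072] [ 0.559 -0.02   0.146]
 n [ 0.718 -0.696 -0.02 ] yaw -44.08 tilt -1.15 std 0.0024 175 mid [ 0.5224 -0.0633] w 0.0832 z [0.0724 0.1452]
[0.53032057 0.09748812 0.09028927] [ 0.46302703  0.56791444 -3.03847439] [[1.0, 0.0006], [-0.0072, 0.0003], [0.0006, -1.0]] 0.21636527483808185 10.225
```

View pics/scene2.png

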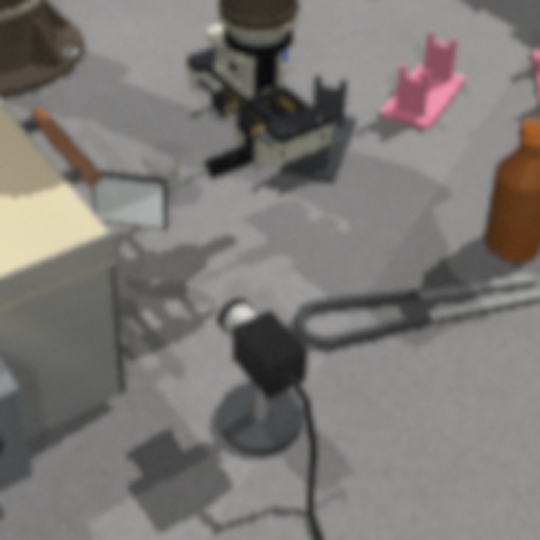

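The picture shows the mirror upright at (130,200) in front of the spyhole wall, clear of the lid handle and facing the lens at (237,312). One quick refinement of the camera's yaw and I can trim the pose.

```bash
python3 - <<'E'
import numpy as np
for f in("scene0","side0","scene2","side2"):
    W=np.load(f+".npz")["W"].reshape(-1,3);W=W[np.isfinite(W[:,0])]
    B=W[(W[:,0]>.762)&(W[:,0]<.826)&(W[:,1]>-.13)&(W[:,1]<-.02)&(W[:,2]>.088)&(W[:,2]<.14)]
    q=B[(B[:,2]<.122)&(B[:,1]<-.083)]
    if len(q)>20:
        p=np.polyfit(q[:,0]-.79,q[:,1],1);r=q[:,1]-np.polyval(p,q[:,0]-.79);k=abs(r)<.002;p=np.polyfit(q[k,0]-.79,q[k,1],1);print(f,"side",len(q),p,np.degrees(p[0]))
    t=B[B[:,2]>.127]; e=[]
    for a in np.arange(.764,.825,.006):
        w=t[abs(t[:,0]-a)<.004]
        if len(w)>4:e.append((a,w[:,1].min(),w[:,1].max()))
    e=np.array(e)
    if len(e)>3: print(f,"top edges",np.degrees(np.polyfit(e[:,0],e[:,1],1)[0]),np.degrees(np.polyfit(e[:,0],e[:,2],1)[0]),e[:,1:].mean(0))
    q=W[(W[:,0]>.7)&(W[:,0]<.756)&(W[:,1]>-.1)&(W[:,1]<-.04)&(W[:,2]>.118)&(W[:,2]<.135)]
    if len(q): print(f,"lens top y",q[q[:,2]>q[:,2].max()-.003].mean(0),q[:,1].min(),q[:,1].max(),q[:,0].min())
E
```

```text
scene0 side 127 [ 0.00105974 -0.09014315] 0.06071883844832398
scene0 top edges 1.6555196916561377 -2.5507818166394474 [-0.0887605  -0.04960637]
scene0 lens top y [ 0.73975218 -0.06717393  0.1243195 ] -0.08022183944994937 -0.05453731085117419 0.730005599563573
side0 top edges 9.944825025493667 -4.629826062586926 [-0.08521357 -0.04752562]
side0 lens top y [ 0.73923917 -0.06281894  0.12508298] -0.07850522698741955 -0.04841817122601666 0.7237284261530531
scene2 side 121 [ 0.00557571 -0.09010096] 0.3194648555090964
scene2 top edges 0.015270134714059094 -2.845911488195318 [-0.08870469 -0.04915851]
scene2 lens top y [ 0.74105166 -0.06821458  0.12341374] -0.08206949206868758 -0.05480248571393642 0.7288076485737296
side2 top edges -8.977831483688126 3.3111749303434803 [-0.08519202 -0.05164983]
side2 lens top y [ 0.7533473  -0.06075496  0.13063171] -0.08022015946329128 -0.05078157159069241 0.7213138243869176
```

Request:
apply_moves([
  [0,-0.03,0,-0.04,-0.01],
  [0,0,0,0,0],
  [0,0,0,0,0],
  [0,0,0,0,0],
])

```text
clock: 10.72
position: [0.5284, 0.0973, 0.0876]
ee_rot: [2.235, 2.207, 0.0]
force: [-0.3, -0.4, -2.5]
width: 0.212
gripper_force: 50.0
```

```bash
python3 chk.py 3
```

```text
scene 403 [ 0.496 -0.099  0.069] [ 0.558 -0.02   0.142]
 n [ 0.701 -0.713 -0.007] yaw -45.47 tilt -0.39 std 0.0015 349 mid [ 0.5278 -0.0695] w 0.0807 z [0.0726 0.1395]
side 215 [ 0.489 -0.097  0.066] [ 0.554 -0.02   0.143]
 n [ 0.709 -0.703 -0.057] yaw -44.77 tilt -3.28 std 0.0028 176 mid [ 0.5198 -0.0634] w 0.0816 z [0.074  0.1418]
[0.52835833 0.09724649 0.0875911 ] [ 0.79806318  0.00672414 -2.6858514 ] [[0.9999, 0.0002], [-0.0126, 0.0], [0.0002, -1.0]] 0.214400820225285 10.825
```

```bash
python3 - <<'E'
from h import *
W=np.load("scene3.npz")["W"];m=np.isfinite(W[...,0])&(abs(W[...,0]-.53)<.1)&(W[...,1]>-.4)&(W[...,1]<-.19)&(W[...,2]>.2)
Q=W[m];s=np.polyfit(Q[:,1],Q[:,2],1);print(s)
if abs(s[0])<.01: print(arm.sign_off())
E
```

```text
[-0.00052649  0.22378703]
the job is handed in; nothing more can be done
None
```

The job is handed in: the kiln lid is fully shut, and the arm is holding the mirror upright and steady within about 2 mm of the point where the line of sight meets the spyhole's line, its glass turned to -45.5°; I never saw the cones' reflection itself, and the bottle, jacks and plug were never approached.

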